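# Shut the pump head and vent the softener tank

## Task

The softener dosing pump is about to be primed: first swing the pump's orange flip-top shell down and press it fully home, edge to edge on the grey lower half. Then take the blue tank lid by its white bow handle, pull it free of its sticky seal and hold it just ajar, front edge about 2 cm up, so that the tank can breathe. Finish still holding the lid there by its handle, never let it fly wide open, leave the pump shut and do not disturb the things standing around.

Things in the scene. Friction and masses are not known exactly. Their poses are not given: they have to be found in the camera images.
- station: Softener dosing station, fixed; grey foot 215 (x) x 300 (y) mm, origin at the centre of its underside, x from its front to its back (away from the robot), y to its left. At its left (station y +5..+135, x -85..+85 mm) the white tank with blue lid; at its right (y -135..-25, x -75..+5) the pump with an orange flip-top, its motor behind it (to x +85, z below 72).
- pump_cover (a joint): Hinge angle of the orange flip-top, rad: 0 = shut, rim flush on the grey half at station z 78 mm; grows as its front swings up and back, stop 1.75. Starts open at 1.15-1.65, outer face away from the robot, kept there by friction; drops by itself below about 0.4. A catch leaves it ajar at about 0.1 until its top is pressed near the front with about 7 N; then it snaps to 0 and stays.
- cover_hinge (a point): Point on the flip-top's hinge line, mid-width, at the back of the pump: station (8, -80, 78) mm. The hinge line runs along the station's y axis.
- cover_press (a point): Point on the flip-top's outer (top) face to push at: 62 mm from the hinge line along the shell, 45 mm out from the rim plane. Swings with the shell (shell axes = station axes when shut; z out of the top face). Shell 80 mm from hinge to front, 110 wide, 45 high, flat top, mid-width at station y -80 mm; shut, its top is at station z 122 mm.
- lid_angle (a joint): Hinge angle of the blue tank lid, rad: 0 = shut and sealed; grows as its front edge rises (0.11 rad = 20 mm), stop 1.7. The seal resists with a peak of 15 to 20 N at the handle, then suddenly lets go (by 6 mm at the handle); then only the lid's weight (about 1.5 N at the handle) is left. Nothing props the lid: let go, it drops onto the seal (below 0.05 rad).
- lid_hinge (a point): Point on the lid's hinge line, mid-width, at the back of the tank: station (94, 70, 124) mm. The hinge line runs along the station's y axis.
- lid_grip (a point): Middle of the top bar of the lid's white bow handle, on the bar's centre line, 121 mm in front of the hinge line and 43 mm above it (lid shut). Swings with the lid. The bar is round, 12 mm thick, its straight part runs 36 mm front to back along the lid's x axis, 23 mm clear under it, open at both sides: pinch from above across the station's y axis.
- lid_front (a point): Middle of the lid's front edge, at its underside, 186 mm in front of the hinge line. Lid plate 180 x 144 mm, 10 to 14 mm thick; shut, its top is at station z 135 to 139 mm.
- tank_lid: The blue tank lid with its white bow handle, 0.15 to 0.22 kg; its origin lies on its hinge line, at point lid_hinge, x pointing from its front to its hinge. The bow is 72 mm long, its top 49 mm above the hinge line.
- dosing_cup: Bystander: clear plastic dosing cup, 66 x 66 x 98 mm, origin at the centre of its underside. Leave alone.
- nail_brush: Bystander: purple nail brush lying on the counter, 30 x 86 x 22 mm, origin at the centre of its underside. Leave alone.
- sink_plug: Bystander: sink plug with a ring, 57 x 57 x 32 mm, origin at the centre of its underside. Leave alone.

How it is judged:
On the way, in this order (a step that is already met when the one before it is completed fails the run):
1. the flip-top is pressed home on the lower half (value of joint pump_cover below 0.02 rad), for 0.2 s.
2. the tank lid has come free of its seal (value of joint lid_angle above 0.055 rad), for 0.1 s.
At the end, for the whole second after the job is handed in: The flip-top is shut (below 0.025 rad); the lid is at rest between 0.065 and 0.19 rad (front edge about 12 to 35 mm up), held by the fingers at its handle (tool within 70 mm of the grip point) with no loose thing against it (value of joint pump_cover below 0.025 rad and value of joint lid_angle between 0.065 and 0.19 rad and velocity of joint lid_angle between -0.05 and 0.05 rad/s and contact force between the fingers and tank_lid above 0.5 N and distance between the grasp point and lid_grip below 0.07 m and contact force between tank_lid and dosing_cup below 0.3 N and contact force between tank_lid and nail_brush below 0.3 N and contact force between tank_lid and sink_plug below 0.3 N); the arm keeps its last pose, push and grip.
It fails at once if the lid flies open past 0.45 rad (value of joint lid_angle above 0.45 rad).
It fails at once if dosing cup is shifted more than 30 mm or tipped (distance of dosing_cup from where it was at the start of the episode above 0.03 m or angle between dosing_cup's own z axis and vertical above 0.5 rad).
It fails at once if nail brush is shifted more than 30 mm or tipped (distance of nail_brush from where it was at the start of the episode above 0.03 m or angle between nail_brush's own z axis and vertical above 0.5 rad).
It fails at once if sink plug is shifted more than 30 mm or tipped (distance of sink_plug from where it was at the start of the episode above 0.03 m or angle between sink_plug's own z axis and vertical above 0.5 rad).
It also fails if it takes over 54 s, if anything falls off the work surface, if the arm or the gripper's body presses on something with over 40 N, if the wrist force passes 120 N, or if a joint passes its speed limit or range.

## Robot

A 6-joint arm with a two-finger parallel gripper is mounted at the origin on a cart in front of the work surface, level with it; the furniture and walls round the work are solid. World frame = base frame: x ahead of the robot, y to its left, z up, the work surface at z = 0. Lengths are in m, angles in rad, forces in N, time in s.
With the tool pointing down it reaches from about 0.35 to 0.775 m from the base axis. Payload 7.3 kg.
Tool frame: the origin (TCP) lies on the centre line of the jaws, within the pads' length; the fingertips stand 11 mm ahead of it and the grasp point (between the pads) lies 8 mm behind it; y points along the fingers, z is the direction in which the jaws open and shut, and the axes are right-handed (so a half turn about y gives the same grasp; the last joint's range is limited). The gripper opens to 92 mm and grips with 3 to 60 N. Pads are 19 mm wide; open, the fingers measure 130 mm over their backs; the gripper's body (75 mm by 190 mm) begins 47 mm behind the grasp point.
Start: joints at [0.968, 0.342, 1.524, -0, 1.275, -0.146], TCP at [0.232, 0.471, 0.238] pointing down, gripper open.
Joint ranges: [-2.53, 2.53], [-0.77, 2.02], [0.04, 2.7], [-1, 4.14], [0.28, 2.66], [-3.11, 3.11]. Speed limits (rad/s): [2.57, 2.57, 3.14, 3.14, 3.14, 3.14].

## Interface

Orientations are given as [roll, pitch, yaw] about the fixed x, y, z axes, in that order (R = Rz(yaw) Ry(pitch) Rx(roll)).
In Python, from cell import robot, cams gives the robot as it stands.
- The arm moves only by the tool apply_moves, never from a script. Its argument "plan" is a list of rows, each a list of 7 numbers: the shift along the tool's x, y, z in m, then the turn, a rotation vector about the tool's x, y, z in degrees, then the gripper command: -1 is fully open, 1 is shut, values between are in proportion. A call has exactly 5 rows; each row is the pose to reach, as a shift and turn from the pose commanded when the call began, along the tool's axes at that moment; what a row does not reach only later rows make up. A row lasts 1/8 s, in which the tool goes at most 62.5 mm and 10.7 degrees, less where a joint would pass 70% of its speed; a pose out of reach is approached as far as the arm can. A call with a gripper value outside its range is refused whole. The fingers move at their own pace and stop on an object; "squeeze" is the grip in N (left out, the last holds). Time passes only in rows, so rows that repeat a pose let the fingers close, or fill a call up. It gives the time, the measured TCP pose, the force and the opening at its end, in the units of the state.
- robot.observe(): the state, without advancing time (a new reading comes with each control period).
- cams.read_camera(name): name is "scene" or "top" or "wrist"; returns the picture (384x512x3 uint8, blue, green, red); there is no depth.
- cams.calibration(name): a dict with "fx", "fy", "cx", "cy" (pixels), "dist" ([k1, k2, p1, p2, k3] as OpenCV has them; the pictures are not rectified), "extrinsics" (4x4, takes a point from world to camera coordinates); the wrist camera has in their place "T_tool_cam" (4x4, takes a point from camera to tool coordinates, whose origin is the TCP and whose axes are the tool frame's). Camera axes: x right, y up, looking along -z (the intrinsics and any distortion apply to the point x, -y, -z); pixel columns grow to the right and rows downward; lengths in m; the calibration is good to about 2 mm. A picture is of the moment at which its call begins: read the wrist's pose just before it. calibration takes no time and is no camera call.
- robot.hand_in(): hands the job in, once; it reports no verdict.
The state is a dict: "time": time; "qpos": joint angles; "qvel": joint speeds; "joint_efforts": joint torques, N m; "tool_pos": TCP position; "tool_rot": TCP orientation; "contact_force": force on the tool from outside, world axes, zero at the start; "torque": the same for the moment, N m; "opening": finger opening in m.
Only numpy, scipy, OpenCV 4.12 (cv2) and the standard library are available. Lean on these libraries where they do the work, as an engineer would, in place of code of your own. Each camera call takes 0.05 s, during which the arm holds its last target. There are 200 camera calls.

## Working session

There is one attempt and no reset: what is moved stays moved. The work goes in short steps, Python scripts to look and compute and a tool call to move; the robot and the scene stay as the last step left them, time stands still between calls to the robot, and variables do not carry over. Pictures are saved under pics/ and viewed, about 8 in all and at most 12, crops included, and the job is handed in when it is done.

Besides the shell and the picture viewer there is one more tool, called after "Emit:" in YAML: its name, and indented under it one key for each argument. apply_moves: Moves the arm, as the interface text tells. Its arguments: {"type":"object","properties":{"plan":{"type":"array","items":{"type":"array","items":{"type":"number"}}},"squeeze":{"type":"number"}},"required":["plan"]}

```bash
mkdir -p pics; python3 - <<'E'
from cell import robot,cams
import cv2,numpy as np
s=robot.observe(); print({k:np.round(v,3).tolist() for k,v in s.items()})
a=cams.read_camera("scene");b=cams.read_camera("top")
cv2.imwrite("pics/a.png",a);cv2.imwrite("pics/b.png",b)
cv2.imwrite("pics/a2.png",cv2.resize(a,(800,600),interpolation=cv2.INTER_CUBIC))
cv2.imwrite("pics/b2.png",cv2.resize(b,(800,600),interpolation=cv2.INTER_CUBIC))
for n in("scene","top","wrist"):print(n,cams.calibration(n))
E
```

```text
{'time': 0.0, 'qpos': [0.968, 0.343, 1.525, -0.0, 1.275, -0.146], 'qvel': [-0.001, 0.0, 0.002, -0.0, -0.001, -0.001], 'joint_efforts': [-0.001, -43.124, -24.422, 0.072, 0.056, -0.0], 'tool_pos': [0.231, 0.471, 0.237], 'tool_rot': [-1.572, 0.0, -0.457], 'contact_force': [0.594, -0.098, 0.256], 'torque': [0.031, -0.01, -0.007], 'opening': 0.092}
scene {'fx': 459.5357233460818, 'fy': 459.5357233460818, 'cx': 252.49823082728904, 'cy': 187.03584622778035, 'dist': array([-0.08927133,  0.        ,  0.        ,  0.        ,  0.        ]), 'extrinsics': array([[ 0.83594449, -0.54840087, -0.02129103, -0.18972343],
       [ 0.32750097,  0.46733851,  0.82118075, -0.42235848],
       [-0.44038612, -0.69343435,  0.57027087, -0.48378289],
       [ 0.        ,  0.        ,  0.        ,  1.        ]])}
top {'fx': 439.29743432984884, 'fy': 439.29743432984884, 'cx': 253.84986671875478, 'cy': 191.20518792457534, 'dist': array([-0.17206753,  0.        ,  0.        ,  0.        ,  0.        ]), 'extrinsics': array([[ 0.01604169, -0.99963253,  0.02185101,  0.36029669],
       [ 0.98704747,  0.01932102,  0.15926074, -0.48404767],
       [-0.1596244 ,  0.01901317,  0.98699471, -1.06448876],
       [ 0.        ,  0.        ,  0.        ,  1.        ]])}
wrist {'fx': 302.339357573697, 'fy': 302.339357573697, 'cx': 253.3593705901803, 'cy': 198.53918613717173, 'dist': array([-0.04893621,  0.        ,  0.        ,  0.        ,  0.        ]), 'T_tool_cam': array([[ 3.98365547e-04, -9.61288711e-01, -2.75542836e-01,
        -7.54544796e-02],
       [-2.68412638e-04,  2.75542745e-01, -9.61288783e-01,
        -1.47226508e-01],
       [ 9.99999885e-01,  4.56903511e-04, -1.48255302e-04,
        -9.83148722e-04],
       [ 0.00000000e+00,  0.00000000e+00,  0.00000000e+00,
         1.00000000e+00]])}
```

View pics/a2.png

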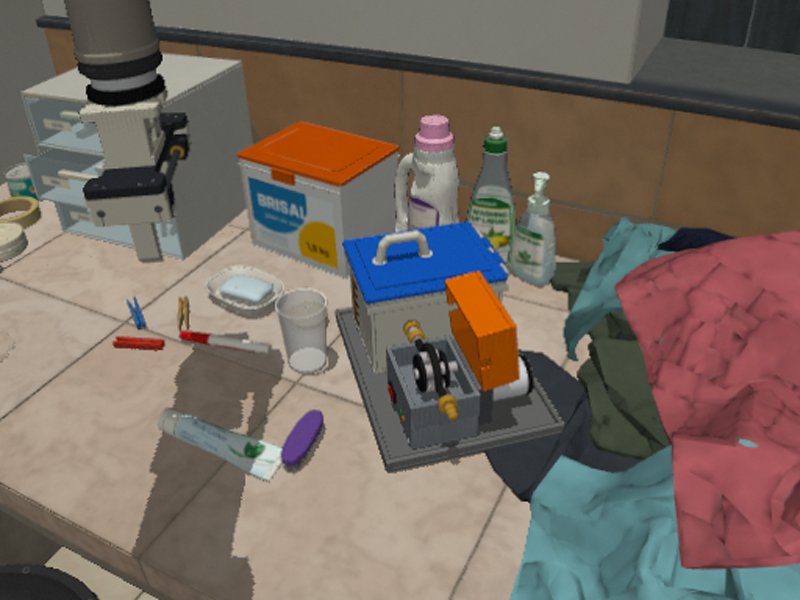

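View pics/b2.png

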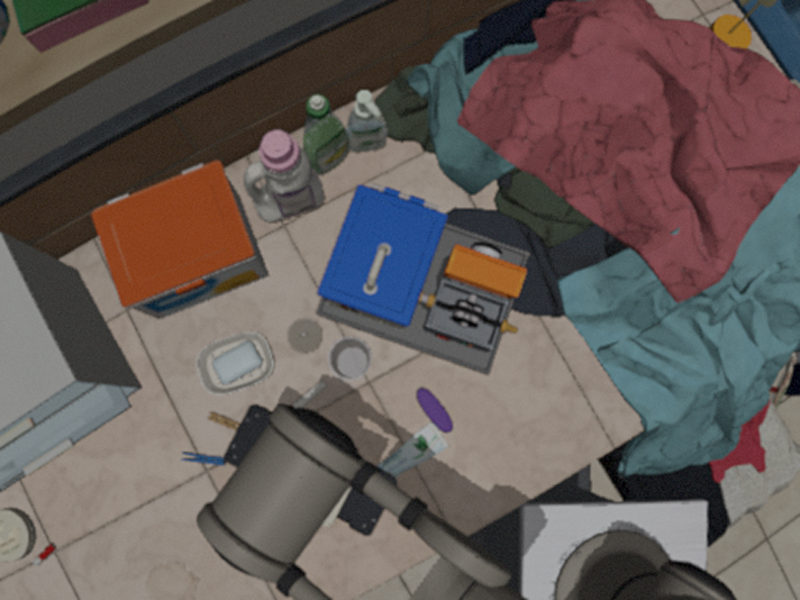

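```bash
cat > h.py <<'E'
import numpy as np,cv2
from scipy.spatial.transform import Rotation as R
F=np.diag([1,-1,-1.])
def proj(c,P,tool=None):
    P=np.atleast_2d(P).astype(float)
    if 'extrinsics' in c: E=c['extrinsics']
    else: E=np.linalg.inv(tool@c['T_tool_cam'])
    p=(P@E[:3,:3].T+E[:3,3])@F
    K=np.array([[c['fx'],0,c['cx']],[0,c['fy'],c['cy']],[0,0,1]])
    return cv2.projectPoints(p,np.zeros(3),np.zeros(3),K,np.array(c['dist']))[0][:,0]
def toolT(s):
    T=np.eye(4);T[:3,:3]=R.from_euler('xyz',s['tool_rot']).as_matrix();T[:3,3]=s['tool_pos'];return T
def st(q,P):  # station mm -> world m
    P=np.atleast_2d(P)/1000.;c,s=np.cos(q[2]),np.sin(q[2])
    return P@np.array([[c,-s,0],[s,c,0],[0,0,1]]).T+[q[0],q[1],0]
def cov(th,s,y,h):
    return [8-s*np.cos(th)+h*np.sin(th),y,78+s*np.sin(th)+h*np.cos(th)]
E
python3 - <<'E'
from h import *
from cell import cams
from scipy.optimize import least_squares
cs,ct=cams.calibration("scene"),cams.calibration("top")
L=[[-92,142,137],[-92,-2,137],[88,-2,137],[88,142,137],[-27,70,173],[-107.5,-150,15]]
S=np.array([[343,240],[362,300],[508,283],[483,225],[402,239],[388,463]])/1.5625
T=np.array([[320,288],[407,323],[447,213],[362,187],[376,268],[489,368]])/1.5625
f=lambda q:np.r_[(proj(cs,st(q,L))-S).ravel(),(proj(ct,st(q,L))-T).ravel()]
r=least_squares(f,[.6,.05,-.28],loss='soft_l1');q=r.x;print(q,np.round(f(q).reshape(-1,2),1).tolist())
for n,c in(("a",cs),("b",ct)):
    im=cv2.resize(cv2.imread(f"pics/{n}.png"),None,fx=3,fy=3,interpolation=cv2.INTER_CUBIC)
    for th,col in((1.15,(0,255,0)),(1.4,(255,255,0)),(1.65,(255,0,255))):
        for h in(0,45):
            p=proj(c,st(q,[cov(th,0,-135,h),cov(th,80,-135,h),cov(th,80,-25,h),cov(th,0,-25,h)]))*3
            cv2.polylines(im,[np.int32(p)],True,col,1)
    for P in L: cv2.circle(im,tuple(np.int32(proj(c,st(q,P))[0]*3)),3,(0,0,255),1)
    x,y=np.int32(proj(c,st(q,[0,0,100]))[0]*3); cv2.imwrite(f"pics/{n}3.png",im[max(0,y-300):y+300,max(0,x-400):x+400][:, :800])
C=-cs['extrinsics'][:3,:3].T@cs['extrinsics'][:3,3];print(C)
E
```

```text
[ 0.50842431  0.32344584 -0.33326195] [[-0.3, -1.0], [2.3, -0.7], [1.7, -4.9], [-7.4, -3.3], [0.9, -3.1], [-1.6, 2.5], [-2.4, 2.9], [1.6, 2.3], [2.2, 0.4], [-1.4, -3.6], [1.4, -3.2], [0.2, 5.0]]
[ 0.0838698  -0.24213179  0.61868054]
```

View pics/a3.png

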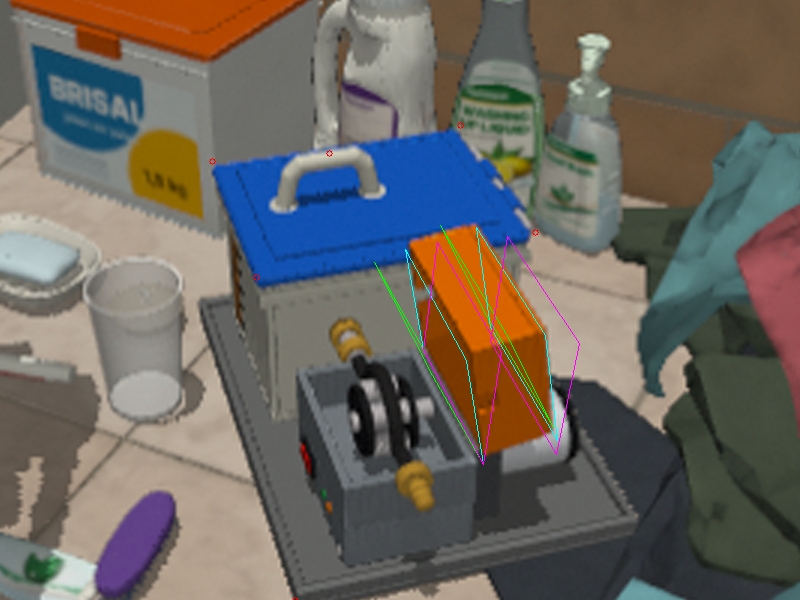

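View pics/b3.png

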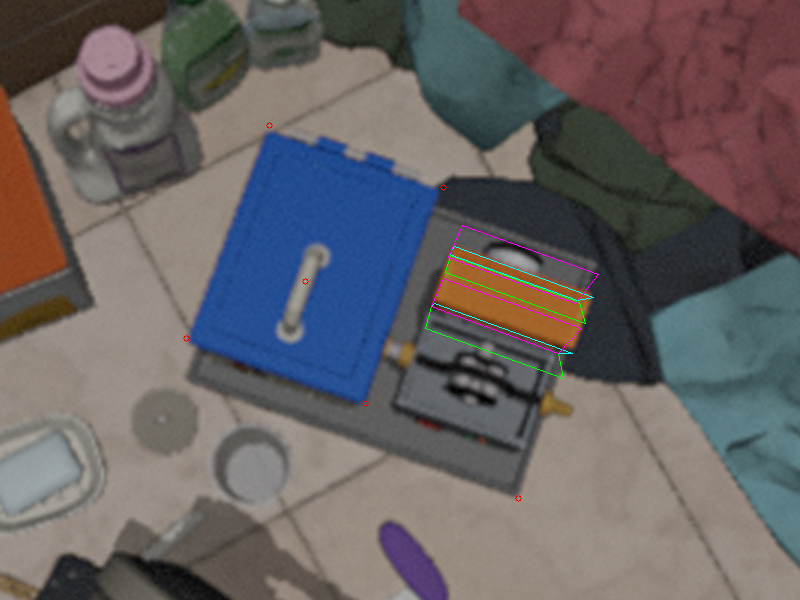

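```bash
python3 - <<'E'
from h import *
from cell import cams
from scipy.optimize import least_squares
cs,ct=cams.calibration("scene"),cams.calibration("top")
q0=[ 0.50842431,0.32344584,-0.33326195]
off=lambda c:np.maximum(0,np.int32(proj(c,st(q0,[0,0,100]))[0]*3)-[400,300])
print(off(cs),off(ct))
def W(q):
    z=q[4]; return np.vstack([st(q,[[-92,142,137],[-92,-2,137],[88,-2,137],[88,142,137],[-27,70,173],[-107.5,-150,z],[-107.5,150,z],[107.5,-150,z],[-75,-25,78],[-75,-135,78]]),
     st(q,[cov(q[3],*a) for a in ((80,-25,0),(80,-25,45),(80,-135,45),(80,-135,0),(0,-135,0),(0,-135,45))])])
S=(np.array([[215,172],[258,287],[528,240],[455,133],[331,152],[297,590],[200,298],[635,515],[297,370],[345,490],[410,240],[475,228],[547,330],[470,350],[485,455],[553,430]])+off(cs))/3
T=(np.array([[190,342],[366,403],[440,190],[265,133],[304,289],[517,492],[190,378],[597,262],[395,403],[525,447],[435,302],[450,254]])+off(ct))/3
def f(q):
    w=W(q); return np.r_[(proj(cs,w)-S).ravel(),(proj(ct,w[:12])-T).ravel()]
r=least_squares(f,[.5,.32,-.33,1.4,15],loss='soft_l1');q=r.x
print(q);print(np.round(f(q).reshape(-1,2),1).tolist())
E
```

```text
[445 296] [421 223]
[ 0.50857482  0.32519417 -0.31937515  1.40836884 20.73900336]
[[-2.0, -3.4], [-0.6, -3.2], [1.7, -3.2], [0.2, -2.8], [-1.4, 0.3], [0.2, 0.9], [-1.2, -0.8], [2.7, 0.3], [-0.5, 0.4], [-0.2, 0.3], [-1.6, 2.5], [0.3, -0.9], [0.2, 0.8], [-0.2, 2.6], [-0.2, 2.4], [1.6, 2.5], [-1.8, -0.2], [-0.5, 0.4], [0.0, -1.2], [0.1, -2.0], [-0.4, -2.0], [0.9, 1.4], [-2.5, 0.1], [-0.4, -0.7], [0.3, -0.2], [0.3, 0.3], [-0.8, -0.1], [0.8, -3.0]]
```

Emit:
apply_moves:
  plan:
    - [0.05, 0, -0.01, 0, -2, 0, 1]
    - [0.11, 0, -0.021, 0, -4, 0, 1]
    - [0.17, 0, -0.033, 0, -6, 0, 1]
    - [0.23, 0, -0.045, 0, -7.8, 0, 1]
    - [0.29, 0, -0.056, 0, -7.8, 0, 1]
  squeeze: 20

```text
time: 0.72
tool_pos: [0.4684, 0.2916, 0.2375]
tool_rot: [-1.571, 0.0, -0.32]
contact_force: [1.1, 0.5, 0.1]
opening: 0.0462
```

```bash
cat >> h.py <<'E'
Q=[.5086,.3252,-.3194]
def go(s,P,yaw=None,q=Q):  # tool-frame shift to put TCP at station P mm, + turn deg about tool y
    T=toolT(s);d=T[:3,:3].T@(st(q,P)[0]-T[:3,3])
    e=R.from_matrix(T[:3,:3].T@R.from_euler('xyz',[-np.pi/2,0,q[2]]).as_matrix()).as_rotvec(degrees=True)
    print('shift',np.round(d,4),'turn',np.round(e,2))
def stn(s,q=Q):
    c,n=np.cos(q[2]),np.sin(q[2]);d=np.array(s['tool_pos'])-[q[0],q[1],0]
    return np.round([1e3*(c*d[0]+n*d[1]),1e3*(-n*d[0]+c*d[1]),1e3*d[2]],1)
E
python3 - <<'E'
from h import *
from cell import robot,cams
s=robot.observe();im=cams.read_camera("wrist");c=cams.calibration("wrist");T=toolT(s)
print(s['time'],stn(s),s['tool_rot'],s['opening'])
go(s,[75,-80,237])
L=st(Q,[[-92,142,137],[-92,-2,137],[88,-2,137],[88,142,137],[-27,70,167],[-45,70,173],[-9,70,173],[-75,-25,78],[-75,-135,78],[5,-25,78]]+[cov(1.41,*a) for a in ((80,-25,0),(80,-25,45),(80,-135,45),(80,-135,0))])
im=cv2.resize(im,(800,600),interpolation=cv2.INTER_CUBIC)
for p in proj(c,L,T)*1.5625: print(p.round());cv2.circle(im,tuple(np.int32(p)),4,(0,255,0),1)
cv2.imwrite("pics/w1.png",im)
E
```

```text
0.725 [-27.7 -44.6 237.5] [-1.57091780e+00  4.38171822e-04 -3.20356734e-01] 0.046150683551866294
shift [ 0.1027  0.0004 -0.0353] turn [ 0.01 -0.05 -0.03]
[751. 201.]
[480. 198.]
[466. 496.]
[692. 492.]
[630. 337.]
[641. 305.]
[630. 375.]
[427. 221.]
[257. 221.]
[426. 339.]
[435. 371.]
[434. 453.]
[229. 453.]
[225. 371.]
```

View pics/w1.png

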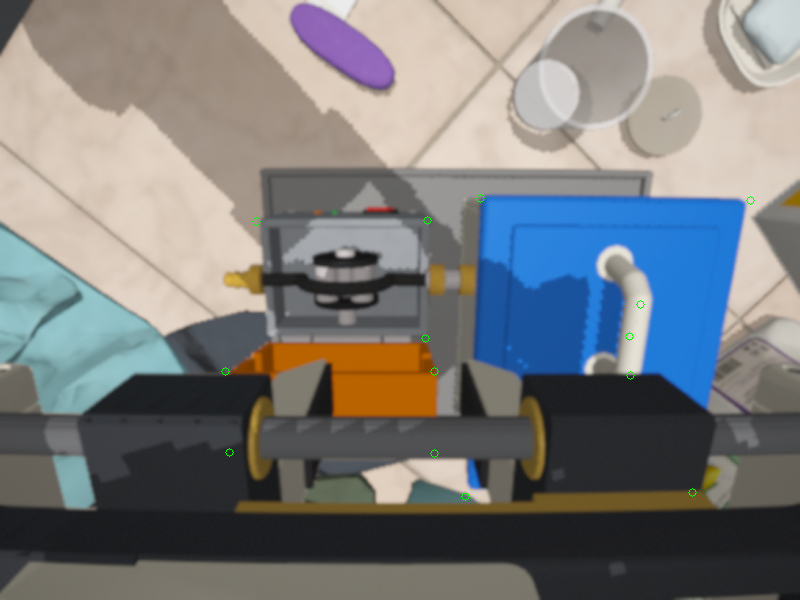

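Emit:
apply_moves:
  plan:
    - [0.052, 0, -0.018, 0, 0, 0, 1]
    - [0.102, 0, -0.035, 0, 0, 0, 1]
    - [0.102, 0, -0.035, 0, 0, 0, 1]
    - [0.102, 0.04, -0.035, 0, 0, 0, 1]
    - [0.102, 0.08, -0.035, 0, 0, 0, 1]

```text
time: 1.4
tool_pos: [0.552, 0.2284, 0.1569]
tool_rot: [-1.57, -0.0, -0.32]
contact_force: [-0.1, 0.8, 0.5]
opening: 0.0007
```

```bash
python3 - <<'E'
from h import *
from cell import robot,cams
s=robot.observe();print(s['time'],stn(s),s['opening'],s['contact_force'].round(1) if hasattr(s['contact_force'],'round') else s['contact_force'])
E
```

```text
1.4 [ 71.6 -78.2 156.9] 0.000666236154662697 [-0.1  0.8  0.5]
```

Emit:
apply_moves:
  plan:
    - [-0.018, 0, 0, 0, 0, 0, 1]
    - [-0.032, -0.003, 0, 0, 0, 0, 1]
    - [-0.046, -0.006, 0, 0, 0, 0, 1]
    - [-0.06, -0.007, 0, 0, 0, 0, 1]
    - [-0.072, -0.005, 0, 0, 0, 0, 1]

```text
time: 2.02
tool_pos: [0.4839, 0.2509, 0.1635]
tool_rot: [-1.57, -0.001, -0.32]
contact_force: [0.6, 0.3, 0.7]
opening: 0.0001
```

Emit:
apply_moves:
  plan:
    - [-0.01, 0.003, 0, 0, 0, 0, 1]
    - [-0.022, 0.007, 0, 0, 0, 0, 1]
    - [-0.034, 0.012, 0, 0, 0, 0, 1]
    - [-0.046, 0.018, 0, 0, 0, 0, 1]
    - [-0.053, 0.024, 0, 0, 0, 0, 1]

```text
time: 2.65
tool_pos: [0.4342, 0.2672, 0.1386]
tool_rot: [-1.571, -0.002, -0.32]
contact_force: [6.5, -6.7, 11.6]
opening: 0.0003
```

```bash
python3 - <<'E'
from h import *
from cell import robot,cams
s=robot.observe();print(s['time'],stn(s),s['opening'],s['contact_force'])
im=cams.read_camera("scene");cs=cams.calibration("scene")
x,y=np.int32(proj(cs,st(Q,[0,-20,110]))[0]);im=im[y-100:y+100,x-130:x+130]
cv2.imwrite("pics/a4.png",cv2.resize(im,None,fx=3,fy=3,interpolation=cv2.INTER_CUBIC))
E
```

```text
2.65 [-52.4 -78.5 138.6] 0.0002952338538631656 [ 6.4943757  -6.74535139 11.59487567]
```

View pics/a4.png

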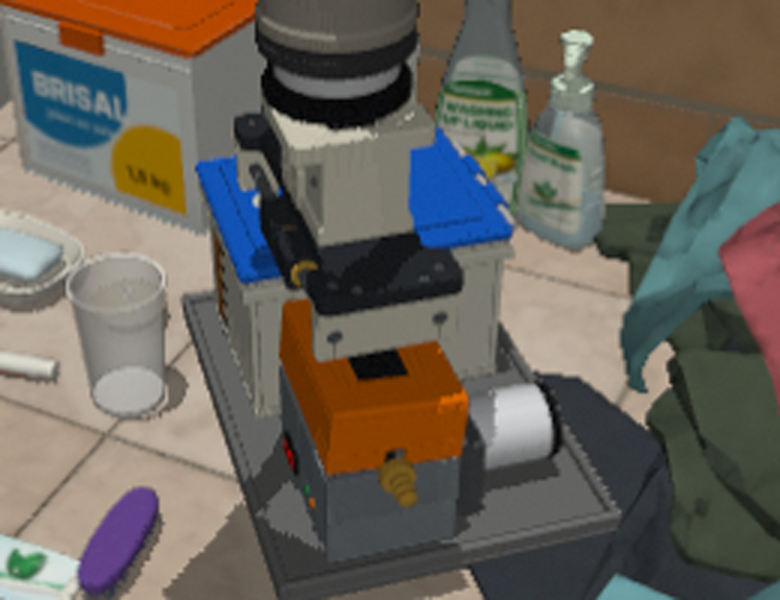

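The shell is almost down: the orange body covers the grey half, and the closed fingers stand on its top near (380,365). I'll press down.

Emit:
apply_moves:
  plan:
    - [0, 0.003, 0, 0, 0, 0, 1]
    - [0, 0.006, 0, 0, 0, 0, 1]
    - [0, 0.009, 0, 0, 0, 0, 1]
    - [0, 0.009, 0, 0, 0, 0, 1]
    - [0, 0.009, 0, 0, 0, 0, 1]

```text
time: 3.32
tool_pos: [0.4343, 0.2672, 0.1328]
tool_rot: [-1.569, -0.001, -0.321]
contact_force: [-9.9, -2.5, 28.2]
opening: 0.0007
```

```bash
python3 - <<'E'
from h import *
from cell import robot,cams
s=robot.observe();print(s['time'],stn(s),s['contact_force'])
im=cams.read_camera("scene");cs=cams.calibration("scene")
x,y=np.int32(proj(cs,st(Q,[-35,-80,90]))[0]);im=im[y-50:y+50,x-65:x+65]
cv2.imwrite("pics/a5.png",cv2.resize(im,None,fx=6,fy=6,interpolation=cv2.INTER_CUBIC))
E
```

```text
3.325 [-52.3 -78.3 132.8] [-9.88735258 -2.45555075 28.23921955]
```

View pics/a5.png

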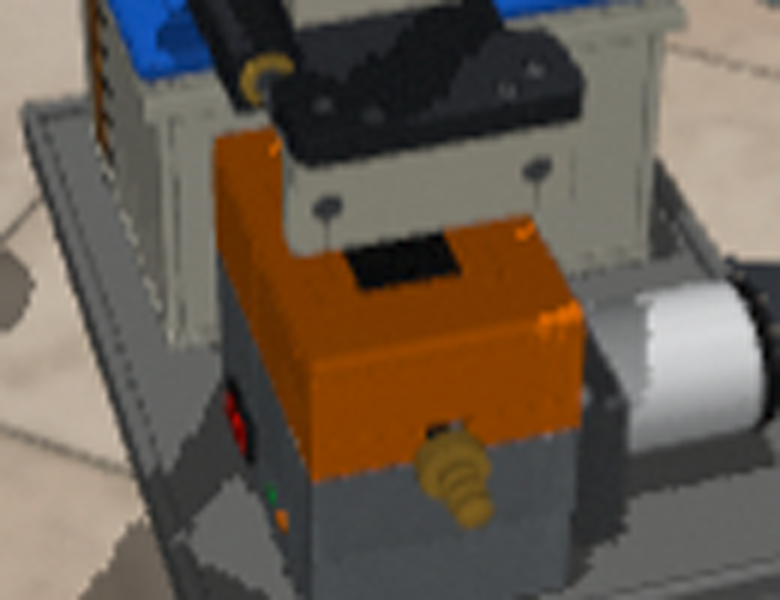

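The rim line is flush: the orange edge meets the grey continuously from (310,480) to (578,430). The fingertips measure z 122 mm at 28 N, which matches the shut height. Next I'll rise and go above the handle.

Emit:
apply_moves:
  plan:
    - [0, -0.05, 0, 0, 0, 0, 1]
    - [0, -0.1, 0.01, 0, 0, 0, 0]
    - [0.008, -0.115, 0.06, 0, 0, 0, -1]
    - [0.016, -0.115, 0.11, 0, 0, 0, -1]
    - [0.025, -0.115, 0.148, 0, 0, 0, -1]

```text
time: 4.0
tool_pos: [0.5054, 0.4012, 0.2445]
tool_rot: [-1.57, -0.0, -0.32]
contact_force: [0.1, 0.4, 0.9]
opening: 0.0359
```

Emit:
apply_moves:
  plan:
    - [0, 0, 0, 0, 0, 0, -1]
    - [0, 0, 0, 0, 0, 0, -1]
    - [0, 0, 0, 0, 0, 0, -1]
    - [0, 0, 0, 0, 0, 0, -1]
    - [0, 0, 0, 0, 0, 0, -1]

```text
time: 4.62
tool_pos: [0.5046, 0.3993, 0.2452]
tool_rot: [-1.57, -0.0, -0.321]
contact_force: [0.1, -0.5, 0.3]
opening: 0.0857
```

```bash
python3 - <<'E'
from h import *
from cell import robot,cams
s=robot.observe();im=cams.read_camera("wrist");c=cams.calibration("wrist");T=toolT(s)
print(s['time'],stn(s),s['contact_force'],s['opening'])
go(s,[-27,70,159])
L=st(Q,[[-27,70,167],[-45,70,173],[-9,70,173],[-92,142,137],[-92,-2,137],[-27,64,167],[-27,76,167]])
im=cv2.resize(im,(800,600),interpolation=cv2.INTER_CUBIC)
for p in proj(c,L,T)*1.5625: print(p.round());cv2.circle(im,tuple(np.int32(p)),4,(0,255,0),1)
cv2.imwrite("pics/w2.png",im)
E
```

```text
4.625 [-27.   69.1 245.2] [ 0.05424414 -0.4831529   0.2991321 ] 0.08573266887304953
shift [0.     0.0862 0.0009] turn [-0.03 -0.1   0.02]
[399. 331.]
[399. 300.]
[399. 369.]
[535. 196.]
[263. 197.]
[387. 331.]
[411. 331.]
```

View pics/w2.png

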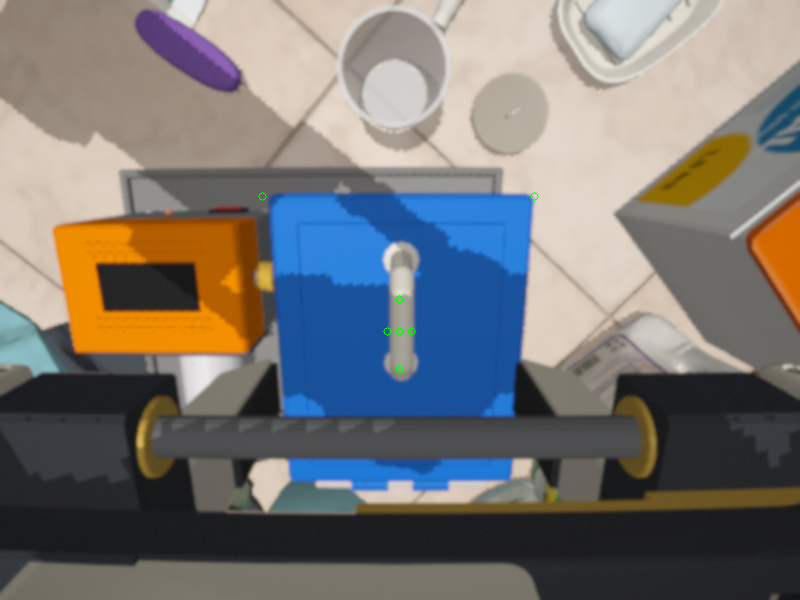

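The handle bar is centred at about (402,315), within 2 mm of the prediction, and the shell is still shut. I'll descend and grip.

Emit:
apply_moves:
  plan:
    - [0, 0.04, 0.002, 0, 0, 0, -1]
    - [0, 0.07, 0.002, 0, 0, 0, -1]
    - [0, 0.085, 0.002, 0, 0, 0, -1]
    - [0, 0.085, 0.002, 0, 0, 0, 0.3]
    - [0, 0.085, 0.002, 0, 0, 0, 1]
  squeeze: 45

```text
time: 5.3
tool_pos: [0.506, 0.4019, 0.1613]
tool_rot: [-1.569, -0.002, -0.321]
contact_force: [-0.0, -1.0, -0.2]
opening: 0.0764
```

Emit:
apply_moves:
  plan:
    - [0, 0, 0, 0, 0, 0, 1]
    - [0, 0, 0, 0, 0, 0, 1]
    - [0, 0, 0, 0, 0, 0, 1]
    - [0, 0, 0, 0, 0, 0, 1]
    - [0, 0, 0, 0, 0, 0, 1]

```text
time: 5.92
tool_pos: [0.5053, 0.4015, 0.1597]
tool_rot: [-1.571, 0.0, -0.321]
contact_force: [-0.5, 1.4, 0.7]
opening: 0.0262
```

Emit:
apply_moves:
  plan:
    - [0, 0, 0, 0, 0, 0, 1]
    - [0, 0, 0, 0, 0, 0, 1]
    - [0, 0, 0, 0, 0, 0, 1]
    - [0, 0, 0, 0, 0, 0, 1]
    - [0, 0, 0, 0, 0, 0, 1]

```text
time: 6.55
tool_pos: [0.5053, 0.4017, 0.1597]
tool_rot: [-1.57, -0.0, -0.321]
contact_force: [0.8, 2.4, -0.7]
opening: 0.0107
```

Emit:
apply_moves:
  plan:
    - [0.0004, -0.0014, 0, 0, 0, 0.66, 1]
    - [0.0008, -0.0028, 0, 0, 0, 1.32, 1]
    - [0.0013, -0.0041, 0, 0, 0, 1.98, 1]
    - [0.0018, -0.0055, 0, 0, 0, 2.64, 1]
    - [0.0022, -0.0069, 0, 0, 0, 3.3, 1]
  squeeze: 50

```text
time: 7.18
tool_pos: [0.5075, 0.401, 0.1666]
tool_rot: [-1.571, 0.058, -0.321]
contact_force: [1.3, 3.3, -2.0]
opening: 0.0102
```

Emit:
apply_moves:
  plan:
    - [0.0004, -0.0014, 0, 0, 0, 0.66, 1]
    - [0.0008, -0.0028, 0, 0, 0, 1.32, 1]
    - [0.0013, -0.0041, 0, 0, 0, 1.98, 1]
    - [0.0018, -0.0055, 0, 0, 0, 2.64, 1]
    - [0.0022, -0.0069, 0, 0, 0, 3.3, 1]

```text
time: 7.8
tool_pos: [0.51, 0.4001, 0.1736]
tool_rot: [-1.57, 0.116, -0.321]
contact_force: [2.7, 4.1, -2.5]
opening: 0.0102
```

Emit:
apply_moves:
  plan:
    - [0, 0, 0, 0, 0, 0, 1]
    - [0, 0, 0, 0, 0, 0, 1]
    - [0, 0, 0, 0, 0, 0, 1]
    - [0, 0, 0, 0, 0, 0, 1]
    - [0, 0, 0, 0, 0, 0, 1]

```text
time: 8.43
tool_pos: [0.51, 0.4002, 0.1734]
tool_rot: [-1.57, 0.115, -0.321]
contact_force: [3.5, 4.5, -2.0]
opening: 0.0104
```

```bash
python3 - <<'E'
from h import *
from cell import robot,cams
s=robot.observe();print(s['time'],stn(s),s['tool_rot'],s['contact_force'],s['opening'])
im=cams.read_camera("scene");cs=cams.calibration("scene")
o=np.int32(proj(cs,st(Q,[-20,0,120]))[0])-[100,75];im=im[o[1]:o[1]+150,o[0]:o[0]+200]
im=cv2.resize(im,None,fx=4,fy=4,interpolation=cv2.INTER_CUBIC)
for f,col in((0,(0,0,255)),(.115,(0,255,0))):
    P=[[94-186*np.cos(f),y,124+186*np.sin(f)] for y in(142,-2)]+[[94,-2,124]]
    cv2.polylines(im,[np.int32((proj(cs,st(Q,P))-o)*4)],False,col,1)
cv2.imwrite("pics/a6.png",im)
E
```

```text
8.425 [-22.2  71.6 173.4] [-1.57033832  0.11486576 -0.32062605] [ 3.49779506  4.52217673 -1.96307996] 0.010390758749430174
```

View pics/a6.png

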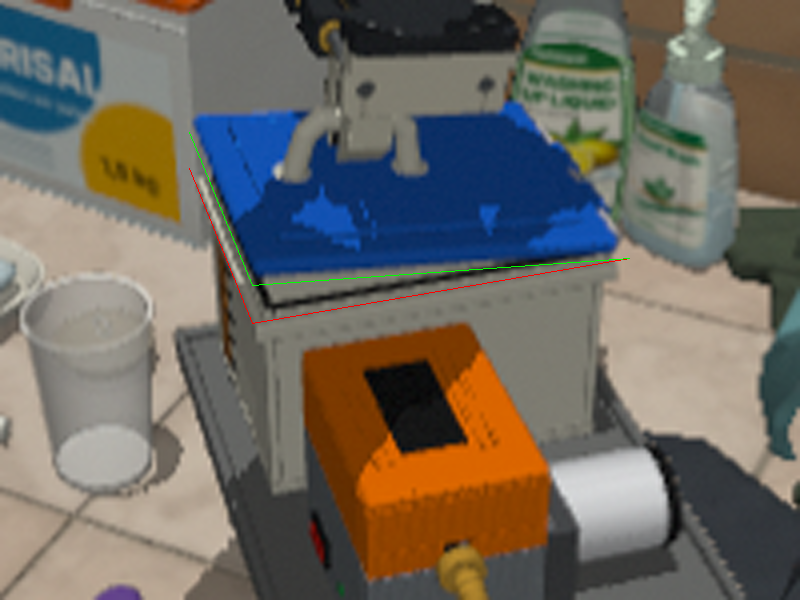

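The lid is ajar: its front corner near (258,280) follows the 0.115 rad line, with a visible wedge gap over the tank. The fingers hold the bow, the shell is flush, and the cup and brush haven't moved.

```bash
python3 - <<'E'
from cell import robot
s=robot.observe();print(s['time'],s['tool_pos'],s['opening'],abs(s['qvel']).max());print(robot.hand_in())
E
```

```text
8.475 [0.50998232 0.40013906 0.17346424] 0.010494371898330782 0.0018942429927114868
the job is handed in; nothing more can be done
None
```

The pump is shut, the tank lid is held just ajar by its handle, and I handed the job in at 8.5 s of the 54 s allowed. No verdict came back, so the figures below are my own checks.

- **Pump:** I swung the orange shell down with closed fingers and pressed its top near the front with about 28 N. The fingertips ended at 122 mm, the shut height. The pictures show the rim flush, and it still looked shut in the last picture.
- **Lid:** I gripped the bow handle, broke the seal and followed the lid's arc. The last picture agrees with 0.115 rad, front edge about 2 cm up. The arm was at rest and the fingers were on the bar (opening 10 mm, squeeze 50 N).
- **Things around:** The cup looked unmoved in the last picture, and the edge of the brush was in its place. I last saw the sink plug in the wrist picture just before gripping the handle. I did not measure any of them numerically.

Two readings were not clean:

- **Seal peak not seen:** The force readings, taken only at the end of each move, never showed the 15–20 N peak. I judged the lid free from the picture.
- **Side force:** A sideways force of about 5 N remained at the handle at the end.

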